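Load the fuse tester and index it one click

TASK

Stand the big fuse from the tray upright in the empty pocket nearest the tester's load pointer, press it gently but fully home and let go of it. Then turn the carousel one click clockwise (seen from above) by the knob on its hub, so that the fuse comes to rest in the next notch, by the test head. Do not force the brittle fuse, do not pull or push the carousel round by the fuse, and leave everything else where it is.

Things in the scene. Friction and masses are not known exactly. Their poses are not given: they have to be found in the camera images.
- fuse: The big cartridge fuse standing in the tray: upright cylinder, 22 mm diameter, 58 mm tall, white ceramic with a 14 mm steel cap at each end, ends square-edged, about 60 g. Origin at the centre of its underside, z up. Brittle: must never be pressed against the tester with more than 40 N in all, touch-down shocks and the leaf's side force (about 3 N) included.
- changer: The fuse tester, fixed: grey box 270 x 270 x 46 mm with a carousel turning about its vertical middle axis. Origin at the centre of the underside, on that axis; z up, -x side bears the load pointer (a small steel bar on the rim). The test head, a block up to 128 mm high, stands at the corner between -x and +y, 133 to 178 mm from the axis. The box does not turn with the carousel.
- load (a point): Floor centre of the load pocket (22 mm deep, 25 mm bore, no bevel) if the carousel were pushed clockwise to the end of its play: in line with the load pointer, 90 mm from the axis, 56 mm above the underside; axes as changer. At the start the pocket lies 5 to 26 mm counterclockwise (seen from above) of here along its circle, how far is not measured. Height and radius are exact.
- nest_top (a point): 22 mm above load, at the height of the nests' flat tops (78 mm above the underside; each nest is black, 50 mm radially x 52 mm). From about 3 mm below the load pocket's mouth a steel spring leaf on its outer wall resists: push the fuse down with 3 to 9 N until it stands on the rigid floor; the leaf then holds it.
- axis_top (a point): On the carousel's axis, nest-top height. Eight nests every 45 degrees on a 90 mm circle: the load one and the three counterclockwise of it are empty, four hold fuses clipped fast (tops at 114 mm). Each notch has 17 degrees of free play, ending clockwise where a pocket meets load; 0.06 N m moves it in the play, 0.3 N m out of the notch; well past half-way it snaps on.
- test (a point): As load, one click (45 degrees) further clockwise seen from above, by the test head: floor centre of the pocket there when the carousel is at the clockwise end of its play. Anywhere in the play of that notch (up to 27 mm counterclockwise of here) will do. Axes as changer.
- grip (a point): Where to take the hub's knob: on the axis, 118 mm above the underside; axes as changer (do not turn). The black fluted knob is round, 36 mm in diameter, 98 to 132 mm above the underside, on a 26 mm post, and turns with the carousel; clear space all round it below 98 mm down to the hub top at 78 mm.
- tray: Fixed grey tray 90 x 200 mm, 16 mm high, with a 4 mm floor and 4 mm walls, in which the fuses stand about 62 mm apart in a row along its y. Origin at the centre of the underside.
- small_a: A thin cartridge fuse, 14 mm in diameter and 51 mm tall, standing in the tray; leave it. Origin at the centre of its underside.
- small_b: Another thin cartridge fuse, 14 mm in diameter and 51 mm tall, standing in the tray; leave it. Origin at the centre of its underside.
- screwdriver: A 200 mm screwdriver with a black handle lying on the bench; leave it. Origin under its middle.
- contactor: A black and grey contactor, 75 x 45 x 77 mm, on the bench; leave it. Origin at the centre of its underside.
- meter: A multimeter in a yellow case, 170 x 85 x 44 mm, lying on the bench; leave it. Origin at the centre of its underside.
- terminals: A grey terminal block on a 150 mm length of steel rail, 45 mm high; leave it. Origin at the centre of its underside.
- jar: A clear jar with a black cap, 60 mm in diameter and 70 mm tall; leave it. Origin at the centre of its underside.
There are look-alikes about, which are no part of the job. Leave any blue or purple look-alike of the fuse alone.

How it is judged (in metres and radians):
On the way:
1. the big fuse stands fully home in the pocket at the load pointer, let go (horizontal distance between fuse and load below 0.03 m and z of fuse in the frame of load below 0.0025 m and angle between fuse's own z axis and vertical below 0.12 rad and contact force between the fingers and fuse below 0.3 N), for 0.2 s.
At the end, for the whole second after the job is handed in: The big fuse stands upright (within 7 degrees) and fully home (within 2.5 mm of the pocket's floor) in its pocket, the carousel clicked on so that this pocket is in the notch by the test head (within 30 mm of the notch's clockwise end, site test), at rest and let go (horizontal distance between fuse and test below 0.03 m and z of fuse in the frame of test below 0.0025 m and angle between fuse's own z axis and vertical below 0.12 rad and linear speed of fuse below 0.02 m/s and contact force between the arm and changer below 0.3 N); the robot touches nothing.
It fails at once if the fuse is pressed against the tester with more than 40 N (contact force between fuse and changer above 40 N).
It fails at once if the carousel is turned by holding or pushing the fuse (fingers on the seated fuse more than 34 mm from the load place) (contact force between the fingers and fuse above 0.5 N and z of fuse in the frame of load below 0.01 m and horizontal distance between fuse and load above 0.034 m and horizontal distance between fuse and grip below 0.11 m).
It fails at once if a thin fuse is moved more than 20 mm (distance of any of small_a, small_b from where it was at the start of the episode above 0.02 m).
It fails at once if another thing on the bench is moved more than 30 mm (distance of any of screwdriver, contactor, meter, terminals, jar from where it was at the start of the episode above 0.03 m).
It also fails if it takes over 67 s, if anything falls off the work surface, if the arm or the gripper's body presses on something with over 40 N, if the wrist force passes 120 N, or if a joint passes its speed limit or range.

ROBOT

A 6-joint arm with a two-finger parallel gripper is mounted at the origin on the work surface. World frame = base frame: x ahead of the robot, y to its left, z up, the work surface at z = 0. Lengths are in m, angles in degrees, forces in N, time in s.
With the tool pointing down it reaches from about 0.375 to 0.9 m from the base axis. Payload 3.1 kg.
Tool frame: the origin (TCP) lies midway between the tips of the shut fingers; the grasp point (between the pads) lies 19 mm behind it (robot.hold_point_z is the distance from the TCP to the grasp point, in m); z points along the fingers, y is the line along which they close (so a half turn about z gives the same grasp; the last joint's range is limited). The gripper opens to 87 mm and grips with 3 to 60 N. Pads are 19 mm wide; open, the fingers measure 117 mm over their backs; the gripper's body (75 mm by 190 mm) begins 51 mm behind the grasp point.
Start: joints at [-82.248, 30.224, 82.088, -0, 67.689, -10.227], TCP at [0.193, -0.594, 0.223] pointing down, gripper open.
Joint ranges: [-176.69, 176.69], [-43.24, 126.21], [12.49, 139.97], [-82, 262], [0, 151.66], [-163.58, 163.58]. Speed limits (degrees/s): [159.86, 159.86, 180, 180, 180, 180].

INTERFACE

Orientations are given as a 3x3 rotation matrix whose columns are the frame's x, y, z axes.
In Python, from plant import telemetry, eyes, robot gives the robot as it stands.
- The arm moves only by the tool send_rows, never from a script. Its argument "increments" is a list of rows, each an object with "translation": the shift along the tool's x, y, z in m, a list of three; "angular": the turn, a rotation vector about the tool's x, y, z in rad, a list of three; "fingers": the opening, from 0 (shut) to 1 (fully open). In form: [{"translation": [dx, dy, dz], "angular": [rx, ry, rz], "fingers": fingers}, ...]. A call has 1 to 12 rows; each row is the pose to reach, as a shift and turn from the pose commanded when the call began, along the tool's axes at that moment; what a row does not reach only later rows make up. A row lasts 1/8 s, in which the tool goes at most 62.5 mm and 10.7 degrees, less where a joint would pass 70% of its speed; a pose out of reach is approached as far as the arm can. A call with a gripper value outside its range is refused whole. The fingers move at their own pace and stop on an object; "newtons" is the grip in N (left out, the last holds). Time passes only in rows, so rows that repeat a pose let the fingers close. It gives the time, the measured TCP pose, the force, the opening and the grip force at its end, in the units of the state.
- telemetry.sense(): the state, without advancing time (a new reading comes with each control period).
- eyes.read_camera(name): name is "side" or "top"; returns a dict with "image" (420x560x3 uint8, red, green, blue), "z_map" (420x560 float32, m along the optical axis (not along the pixel's ray), 0 where there is no reading), "mtx" (3x3 intrinsics, pixels), "k1" (the pictures are not rectified: a ray, as slopes to the right and down, at radius r is drawn at 1 + k1 r^2 times it, then the intrinsics apply), "R" (3x3) and "t" (3): a world point X has camera coordinates R X + t. Camera axes: x right, y down, z forward; pixel columns grow to the right and rows downward; lengths in m; the calibration is good to about 2 mm. A picture is of the moment at which its call begins.
- robot.close_job(): hands the job in; it is judged then, once.
The state is a dict: "t": time; "q": joint angles; "dq": joint speeds; "tau": joint torques, N m; "position": TCP position; "tool_rot": TCP orientation; "ft_force": force on the tool from outside, world axes, zero at the start; "torque": the same for the moment, N m; "grip_width": finger opening in m; "finger_force": force on a finger pad.
Only numpy, scipy, OpenCV 4.12 (cv2) and the standard library are available. Lean on these libraries where they do the work, as an engineer would, in place of code of your own. Each camera call takes 0.05 s, during which the arm holds its last target. There are 200 camera calls.

## Working session

There is one attempt and no reset: what is moved stays moved. The work goes in short steps, Python scripts to look and compute and a tool call to move; the robot and the scene stay as the last step left them, time stands still between calls to the robot, and variables do not carry over. Pictures are saved under pics/ and viewed, at most 10 in all, crops included, and the job is handed in when it is done.

Besides the shell and the picture viewer there is one more tool, called after "Request:" as a command line: name --argument value ..., lists and objects as JSON in quotes. send_rows: Moves the arm, as the interface text tells. Its arguments: {"type":"object","properties":{"increments":{"type":"array","items":{"type":"object","properties":{"translation":{"type":"array","items":{"type":"number"}},"angular":{"type":"array","items":{"type":"number"}},"fingers":{"type":"number"}}}},"newtons":{"type":"number"}},"required":["increments"]}

```bash
ls; mkdir -p pics; cat > h.py <<'E'
import numpy as np, cv2
from plant import telemetry, eyes, robot
def cam(n):
    c=eyes.read_camera(n); return c
def rays(c,uv):
    K=np.array(c["mtx"]);p=(np.atleast_2d(uv).astype(float)-K[:2,2])/[K[0,0],K[1,1]]
    r=p.copy()
    for _ in range(20): r=p/(1+c["k1"]*(r**2).sum(1,keepdims=True))
    R=np.array(c["R"]);t=np.array(c["t"])
    return -R.T@t, np.c_[r,np.ones(len(r))]@R, r
def onplane(c,uv,z):
    o,d,_=rays(c,uv); return o+d*((z-o[2])/d[:,2])[:,None]
def cloud(c):
    h,w=c["z_map"].shape; u,v=np.meshgrid(np.arange(w),np.arange(h))
    o,d,_=rays(c,np.c_[u.ravel(),v.ravel()])
    return (o+d*c["z_map"].reshape(-1,1)).reshape(h,w,3)
E
python3 - <<'E'
from h import *
for n in("top","side"):
    c=cam(n); cv2.imwrite(f"pics/{n}0.png",c["image"][:,:,::-1]); np.savez(f"{n}0.npz",**c)
    print(n,np.array(c["mtx"]).round(1).tolist(),c["k1"],(-np.array(c["R"]).T@c["t"]).round(3))
print(telemetry.sense())
E
```

```text
pics
top [[392.9, 0.0, 273.2], [0.0, 392.9, 211.6], [0.0, 0.0, 1.0]] -0.05336677328884506 [3.320e-01 1.000e-03 1.278e+00]
side [[472.3, 0.0, 276.8], [0.0, 472.3, 211.1], [0.0, 0.0, 1.0]] -0.0899957813676329 [ 0.329 -0.809  0.835]
{'t': 0.1, 'q': array([-8.22472809e+01,  3.02734677e+01,  8.21519984e+01, -1.36376585e-03,
        6.76900990e+01, -1.02265928e+01]), 'dq': array([ 0.02097743, -0.13508735, -0.20041295, -0.07550117, -0.0436106 ,
        0.00062947]), 'tau': array([-4.04328739e-04, -4.40986097e+01, -1.77150589e+01,  6.33687736e-02,
        5.33748034e-02, -5.05046876e-05]), 'position': array([ 0.19285496, -0.59377395,  0.22165495]), 'tool_rot': array([[ 9.51165286e-01,  3.08681894e-01, -2.93907117e-04],
       [ 3.08681851e-01, -9.51163252e-01,  1.99558393e-03],
       [ 3.36446978e-04, -1.98885395e-03, -9.99997966e-01]]), 'ft_force': array([ 0.43260484, -0.16754508, -0.16043754]), 'torque': array([-0.04272212,  0.05605478, -0.00729527]), 'finger_force': 0.0, 'grip_width': 0.08697271592410095}
```

View pics/top0.png

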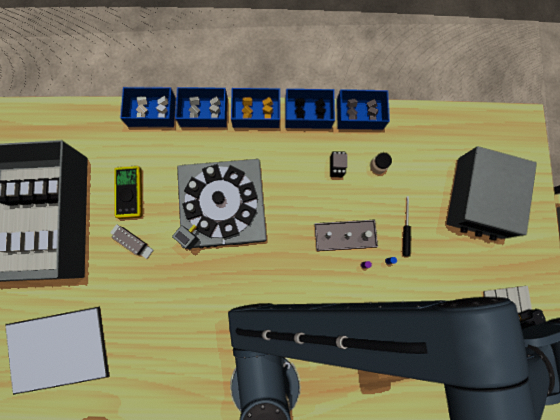

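View pics/side0.png

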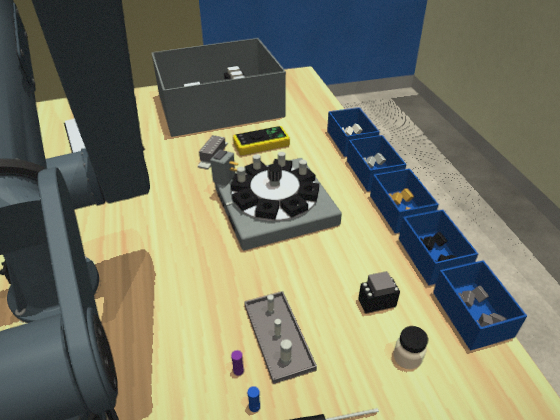

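Top view: tester at about (220,202), test head at (187,236), tray at (346,235). Three fuses stand in the tray (328, 348 and 369 along its row). The purple (367,265) and blue (392,261) look-alikes lie outside the tray. In the side view the thick white fuse looks like the one at (286,350); the thin ones are at (270,305) and (278,327). I'll confirm in an enlarged crop.

```bash
python3 - <<'E'
from h import *
t=dict(np.load("top0.npz"));s=dict(np.load("side0.npz"))
I=t["image"][:,:,::-1]; J=s["image"][:,:,::-1]
a=cv2.resize(I[152:252,170:270],(590,590),interpolation=cv2.INTER_CUBIC)
b=cv2.resize(J[285:385,240:320],(200,250),interpolation=cv2.INTER_CUBIC)
d=cv2.resize(I[210:280,306:406],(200,140),interpolation=cv2.INTER_CUBIC)
o=np.zeros((590,800,3),np.uint8);o[:,:590]=a;o[:250,595:795]=b;o[260:400,595:795]=d
cv2.imwrite("pics/crop1.png",o)
P=cloud(t)
# heights along tray area and knob
for nm,(u0,u1,v0,v1,zl,zh) in dict(tray=(310,385,215,255,.04,.075),knob=(205,235,185,215,.123,.14),box=(170,275,150,255,.04,.05)).items():
    Q=P[v0:v1,u0:u1]; m=((Q[...,2]>zl)&(Q[...,2]<zh)).astype(np.uint8)
    n,l,st,ce=cv2.connectedComponentsWithStats(m)
    for i in range(1,n):
        if st[i,4]>5: print(nm,st[i],ce[i]+[u0,v0],np.median(Q[l==i],0).round(4))
E
```

```text
tray [54 15  8  8 49] [367.40816327 233.81632653] [ 0.4689 -0.3178  0.0606]
tray [17 16  5  5 18] [329.11111111 233.27777778] [ 0.4715 -0.1971  0.0546]
tray [37 17  4  5 17] [348.58823529 233.88235294] [ 0.4692 -0.26    0.0521]
knob [  7   6  13  12 119] [217.75630252 196.49579832] [0.5691 0.1449 0.1312]
box [   7    9   90   88 2318] [226.27092321 201.76876618] [0.5711 0.0948 0.0453]
```

View pics/crop1.png

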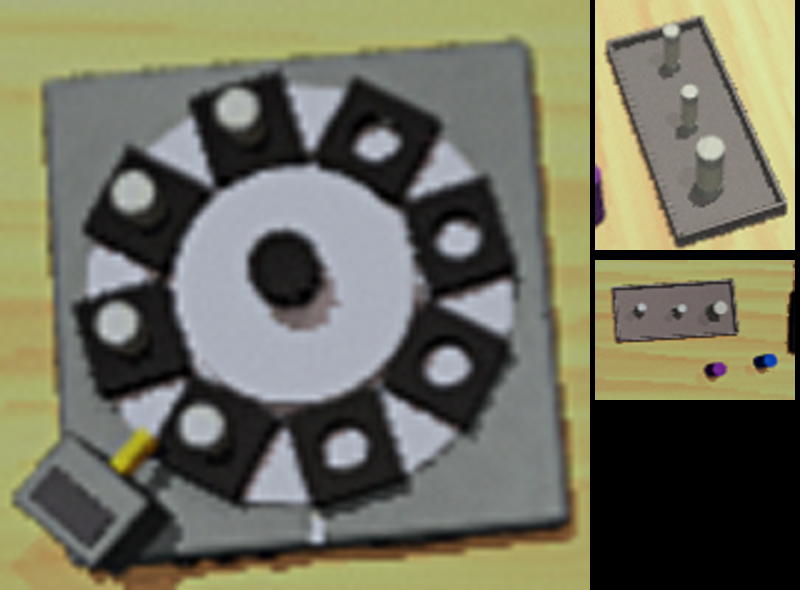

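Crop: in the tray the fat fuse is the one at top px (367,234) / side px (286,350). It has a 22 mm cap and is 62 mm high, while its two neighbours are thin, so this is the one to take. The load pocket is the empty nest at crop (347,448). The pointer bar is at crop (318,527), i.e. px (224,241).

```bash
cat > meas.py <<'E'
from h import *
from scipy.optimize import least_squares
def nests(c,ax0,empties_only=True):
    I=c["image"].astype(int); P=cloud(c); z=P[...,2]
    vv,uu=np.where((I.max(2)<75)&(abs(z-.078)<.008))
    X=onplane(c,np.c_[uu,vv],.078); r=np.hypot(*(X[:,:2]-ax0).T); k=(r>.055)&(r<.13)
    m=np.zeros(I.shape[:2],np.uint8); m[vv[k],uu[k]]=1
    cs,_=cv2.findContours(m,cv2.RETR_EXTERNAL,cv2.CHAIN_APPROX_NONE); out=[]
    for q in cs:
        W=onplane(c,q[:,0,:],.078)[:,:2].astype(np.float32)
        h=cv2.convexHull(W); M=cv2.moments(h)
        if M["m00"]>1e-3: out.append((M["m10"]/M["m00"],M["m01"]/M["m00"],M["m00"],*cv2.minAreaRect(h)[1]))
    return np.array(out),m
E
python3 - <<'E'
from meas import *
t=dict(np.load("top0.npz"));s=dict(np.load("side0.npz"))
ax0=np.array([.569,.145])
for c in(t,s):
    o,m=nests(c,ax0); d=o[:,:2]-ax0
    print(np.c_[o,np.hypot(*d.T),np.degrees(np.arctan2(d[:,1],d[:,0]))].round(4))
# knob & pointer & box edges
P=cloud(t);z=P[...,2]
for c in(t,s):
    Q=cloud(c);q=Q[...,2]; I=c["image"].astype(int)
    v,u=np.where((abs(q-.132)<.004)&(np.hypot(Q[...,0]-.569,Q[...,1]-.145)<.03)); 
    X=onplane(c,np.c_[u,v],.132);print("knob",len(u),((X.max(0)+X.min(0))/2).round(4),X.mean(0).round(4),np.ptp(X,axis=0).round(3))
    v,u=np.where((abs(q-.062)<.004)&(np.hypot(Q[...,0]-.469,Q[...,1]+.318)<.02))
    X=onplane(c,np.c_[u,v],.062);print("fuse",len(u),((X.max(0)+X.min(0))/2).round(4),X.mean(0).round(4),np.ptp(X,axis=0).round(3))
    v,u=np.where((I.min(2)>135)&(q<.07)&(q>.03)&(Q[...,0]<.47)&(Q[...,0]>.42)&(abs(Q[...,1]-.13)<.05))
    if len(u): print("ptr",len(u),Q[v,u].mean(0).round(4),np.c_[u,v].mean(0))
# box edges: px in top surface
m=((abs(z-.046)<.008)&(np.hypot(P[...,0]-.569,P[...,1]-.145)<.2)).astype(np.uint8)
cs,_=cv2.findContours(m,cv2.RETR_EXTERNAL,cv2.CHAIN_APPROX_NONE)
q=max(cs,key=cv2.contourArea)[:,0]
W=onplane(t,q,.046)[:,:2].astype(np.float32); h=cv2.convexHull(W); print("rect",cv2.minAreaRect(h))
E
```

```text
[[ 4.847000e-01  1.182000e-01  2.500000e-03  5.210000e-02  4.940000e-02
   8.840000e-02 -1.623372e+02]
 [ 5.292000e-01  6.590000e-02  2.500000e-03  5.140000e-02  5.020000e-02
   8.860000e-02 -1.166869e+02]
 [ 5.165000e-01  2.078000e-01  6.700000e-03  1.322000e-01  6.120000e-02
   8.180000e-02  1.298908e+02]
 [ 6.105000e-01  2.259000e-01  2.500000e-03  5.090000e-02  5.210000e-02
   9.090000e-02  6.284080e+01]
 [ 6.230000e-01  8.300000e-02  6.700000e-03  1.336000e-01  6.250000e-02
   8.220000e-02 -4.892050e+01]
 [ 6.555000e-01  1.738000e-01  2.500000e-03  5.010000e-02  5.060000e-02
   9.110000e-02  1.840520e+01]]
[[ 6.267000e-01  1.259000e-01  1.690000e-02  2.256000e-01  9.860000e-02
   6.080000e-02 -1.826000e+01]
 [ 5.174000e-01  1.448000e-01  2.010000e-02  2.368000e-01  1.113000e-01
   5.160000e-02 -1.797232e+02]]
knob 106 [0.5696 0.146  0.132 ] [0.57   0.1454 0.132 ] [0.033 0.033 0.   ]
fuse 34 [ 0.4716 -0.3188  0.062 ] [ 0.4705 -0.3186  0.062 ] [0.019 0.019 0.   ]
ptr 46 [0.4597 0.1508 0.054 ] [217.97826087 236.06521739]
knob 108 [0.569  0.1428 0.132 ] [0.5695 0.1433 0.132 ] [0.037 0.041 0.   ]
fuse 98 [ 0.47   -0.3212  0.062 ] [ 0.4698 -0.3214  0.062 ] [0.022 0.022 0.   ]
ptr 131 [0.4504 0.1279 0.0473] [231.35114504 205.45038168]
rect ((0.5695631504058838, 0.1453709900379181), (0.2703593671321869, 0.26947999000549316), 5.460814476013184)
```

```bash
cat > go.py <<'E'
import sys; from h import *
from scipy.spatial.transform import Rotation as Ro
def plan(p,psi):
    s=telemetry.sense(); R=s["tool_rot"]; a=np.radians(psi)
    G=np.array([[np.cos(a),np.sin(a),0],[np.sin(a),-np.cos(a),0],[0,0,-1]])
    print("tr",(R.T@(np.array(p)-s["position"])).round(4),"rot",Ro.from_matrix(R.T@G).as_rotvec().round(4),"pos",s["position"].round(4),"t",s["t"],"psi",np.degrees(np.arctan2(R[1,0],R[0,0])).round(2),"q",s["q"].round(1),"w",s["grip_width"],"F",s["ft_force"].round(2))
if len(sys.argv)>4: plan([float(v) for v in sys.argv[1:4]],float(sys.argv[4]))
E
python3 go.py .470 -.320 .10 90
```

```text
tr [ 0.3481 -0.1746  0.1221] rot [-0.0015 -0.0015 -1.257 ] pos [ 0.1929 -0.5938  0.2217] t 0.1 psi 17.98 q [-82.2  30.3  82.2  -0.   67.7 -10.2] w 0.08697271592410095 F [ 0.43 -0.17 -0.16]
```

Request:
send_rows --increments '[{"translation": [0.035, -0.0175, 0.012], "angular": [0, 0, -0.126], "fingers": 0.6}, {"translation": [0.07, -0.035, 0.024], "angular": [0, 0, -0.251], "fingers": 0.6}, {"translation": [0.104, -0.052, 0.037], "angular": [0, 0, -0.377], "fingers": 0.6}, {"translation": [0.139, -0.07, 0.049], "angular": [0, 0, -0.503], "fingers": 0.6}, {"translation": [0.174, -0.087, 0.061], "angular": [0, 0, -0.628], "fingers": 0.6}, {"translation": [0.209, -0.105, 0.073], "angular": [0, 0, -0.754], "fingers": 0.6}, {"translation": [0.244, -0.122, 0.085], "angular": [0, 0, -0.88], "fingers": 0.6}, {"translation": [0.278, -0.14, 0.098], "angular": [0, 0, -1.005], "fingers": 0.6}, {"translation": [0.313, -0.157, 0.11], "angular": [0, 0, -1.131], "fingers": 0.6}, {"translation": [0.348, -0.1745, 0.122], "angular": [-0.0015, -0.0015, -1.257], "fingers": 0.6}, {"translation": [0.348, -0.1745, 0.122], "angular": [-0.0015, -0.0015, -1.257], "fingers": 0.6}, {"translation": [0.348, -0.1745, 0.122], "angular": [-0.0015, -0.0015, -1.257], "fingers": 0.6}]'

```text
t: 1.6
position: [0.4699, -0.3213, 0.1004]
tool_rot: [[0.0, 1.0, -0.0], [1.0, -0.0, -0.002], [-0.002, -0.0, -1.0]]
ft_force: [-0.3, -0.2, 0.0]
grip_width: 0.0525
finger_force: 0.0
```

```bash
python3 go.py .470 -.320 .031 90
```

```text
tr [0.0014 0.0001 0.0694] rot [-0.0001  0.0021 -0.0003] pos [ 0.4699 -0.3213  0.1004] t 1.6 psi 89.98 q [-45.6  35.6  96.3  -0.1  48.1 -45.5] w 0.05250233419930222 F [-0.34 -0.15  0.01]
```

Request:
send_rows --increments '[{"translation": [0.001, 0, 0.02], "angular": [0, 0.002, 0], "fingers": 0.6}, {"translation": [0.001, 0, 0.04], "angular": [0, 0.002, 0], "fingers": 0.6}, {"translation": [0.001, 0, 0.06], "angular": [0, 0.002, 0], "fingers": 0.6}, {"translation": [0.001, 0, 0.069], "angular": [0, 0.002, 0], "fingers": 0.6}, {"translation": [0.001, 0, 0.069], "angular": [0, 0.002, 0], "fingers": 0.6}, {"translation": [0.001, 0, 0.069], "angular": [0, 0.002, 0], "fingers": 0.2}, {"translation": [0.001, 0, 0.069], "angular": [0, 0.002, 0], "fingers": 0.2}, {"translation": [0.001, 0, 0.069], "angular": [0, 0.002, 0], "fingers": 0.2}, {"translation": [0.001, 0, 0.069], "angular": [0, 0.002, 0], "fingers": 0.2}, {"translation": [0.001, 0, 0.069], "angular": [0, 0.002, 0], "fingers": 0.2}]' --newtons 20

```text
t: 2.85
position: [0.4703, -0.3203, 0.0318]
tool_rot: [[-0.0, 1.0, 0.001], [1.0, 0.0, -0.0], [-0.0, 0.001, -1.0]]
ft_force: [0.6, -0.0, 1.1]
grip_width: 0.0217
finger_force: 20.0
```

```bash
python3 go.py .4844 .118 .165 108
```

```text
tr [ 0.4382  0.0142 -0.1333] rot [ 0.0006  0.0004 -0.314 ] pos [ 0.4703 -0.3203  0.0318] t 2.85 psi 90.01 q [-45.5  42.   98.    0.   39.9 -45.5] w 0.02165622083200145 F [ 0.64 -0.03  1.09]
```

Request:
send_rows --increments '[{"translation": [0, 0, -0.03], "angular": [0, 0, 0], "fingers": 0.2}, {"translation": [0, 0, -0.07], "angular": [0, 0, 0], "fingers": 0.2}, {"translation": [0.01, 0, -0.105], "angular": [0, 0, -0.02], "fingers": 0.2}, {"translation": [0.04, 0.001, -0.125], "angular": [0, 0, -0.05], "fingers": 0.2}, {"translation": [0.09, 0.003, -0.125], "angular": [0, 0, -0.08], "fingers": 0.2}, {"translation": [0.14, 0.005, -0.125], "angular": [0, 0, -0.11], "fingers": 0.2}, {"translation": [0.19, 0.006, -0.125], "angular": [0, 0, -0.15], "fingers": 0.2}, {"translation": [0.24, 0.008, -0.125], "angular": [0, 0, -0.18], "fingers": 0.2}, {"translation": [0.29, 0.009, -0.125], "angular": [0, 0, -0.21], "fingers": 0.2}, {"translation": [0.34, 0.011, -0.125], "angular": [0, 0, -0.25], "fingers": 0.2}, {"translation": [0.39, 0.013, -0.12], "angular": [0, 0, -0.28], "fingers": 0.2}, {"translation": [0.42, 0.014, -0.115], "angular": [0, 0, -0.3], "fingers": 0.2}]'

```text
t: 4.35
position: [0.4835, 0.1021, 0.1464]
tool_rot: [[-0.298, 0.955, -0.0], [0.955, 0.298, 0.0], [0.0, 0.0, -1.0]]
ft_force: [0.5, 0.3, -0.3]
grip_width: 0.0218
finger_force: 20.0
```

```bash
python3 go.py .4844 .118 .125 108
```

```text
tr [0.0149 0.0056 0.0214] rot [ 0.0001 -0.0002 -0.0114] pos [0.4835 0.1021 0.1464] t 4.35 psi 107.35 q [ -1.1  26.9 105.    0.   48.1 -18.4] w 0.021802024041628138 F [ 0.48  0.32 -0.31]
```

Request:
send_rows --increments '[{"translation": [0.008, 0.003, 0.006], "angular": [0, 0, -0.006], "fingers": 0.2}, {"translation": [0.0149, 0.0056, 0.016], "angular": [0, 0, -0.0114], "fingers": 0.2}, {"translation": [0.0149, 0.0056, 0.0214], "angular": [0, 0, -0.0114], "fingers": 0.2}, {"translation": [0.0149, 0.0056, 0.0214], "angular": [0, 0, -0.0114], "fingers": 0.2}]'

```text
t: 4.85
position: [0.4847, 0.1148, 0.1245]
tool_rot: [[-0.305, 0.952, -0.001], [0.952, 0.305, -0.0], [0.0, -0.001, -1.0]]
ft_force: [-0.3, -0.3, -0.7]
grip_width: 0.0216
finger_force: 20.0
```

```bash
python3 - <<'E'
from h import *
o=np.zeros((600,800,3),np.uint8)
for n,(u,v),x in(("top",(223,225),0),("side",(245,195),400)):
    c=cam(n); np.savez(f"{n}1.npz",**c)
    I=c["image"][v-50:v+50,u-33:u+33,::-1]; o[:,x:x+396]=cv2.resize(I,(396,600),interpolation=cv2.INTER_CUBIC)
cv2.imwrite("pics/c2.png",o)
E
python3 go.py .4844 .118 .125 108
```

```text
tr [0.0032 0.0002 0.0001] rot [ 0.0002  0.0001 -0.0041] pos [0.4852 0.1149 0.1251] t 4.95 psi 107.76 q [  0.5  29.3 105.4  -0.   45.3 -17.3] w 0.021408631303418524 F [ 0.21 -0.25 -0.38]
```

View pics/c2.png

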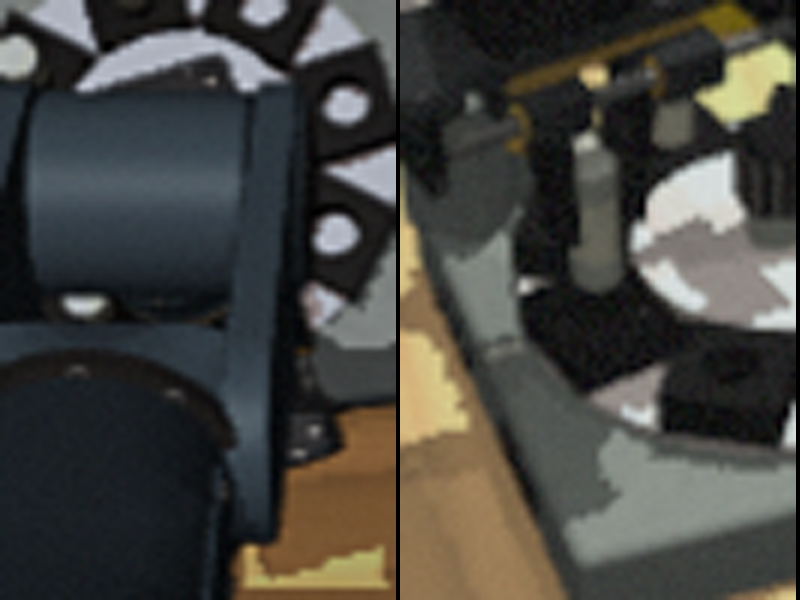

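Top view is hidden by the wrist. In the side view the fuse hangs plumb, its foot at side px (245,192) over the load nest. I'll lower it to a few mm above the nest and check there.

Request:
send_rows --increments '[{"translation": [0.0021, -0.0004, 0.006], "angular": [0, 0, -0.004], "fingers": 0.2}, {"translation": [0.0021, -0.0004, 0.012], "angular": [0, 0, -0.004], "fingers": 0.2}, {"translation": [0.0021, -0.0004, 0.015], "angular": [0, 0, -0.004], "fingers": 0.2}, {"translation": [0.0021, -0.0004, 0.015], "angular": [0, 0, -0.004], "fingers": 0.2}, {"translation": [0.0021, -0.0004, 0.015], "angular": [0, 0, -0.004], "fingers": 0.2}]'

```text
t: 5.58
position: [0.4841, 0.1176, 0.1102]
tool_rot: [[-0.31, 0.951, 0.0], [0.951, 0.31, 0.0], [-0.0, 0.0, -1.0]]
ft_force: [-0.6, -0.1, 0.0]
grip_width: 0.0212
finger_force: 20.0
```

```bash
python3 - <<'E'
from h import *
c=cam("side"); np.savez("side2.npz",**c); s0=dict(np.load("side0.npz"))
o=np.zeros((600,800,3),np.uint8)
def prj(X):
    q=np.array(c["R"])@np.array(X)+c["t"];r=q[:2]/q[2];r=r*(1+c["k1"]*(r@r));K=np.array(c["mtx"]);return r*K[0,0]+K[:2,2]
for I,x in((c["image"],0),(s0["image"],400)):
    I=np.clip(I[165:240,220:270,::-1].astype(float)*2,0,255).astype(np.uint8)
    o[:,x:x+400]=cv2.resize(I,(400,600),interpolation=cv2.INTER_CUBIC)
p=telemetry.sense()["position"]
for z in(-.0278,0): print("fuse axis px",prj(p+[0,0,z]))
print("pocket top px",prj([.4842,.1168,.078]))
th=np.linspace(0,6.28,40)
for k in th:
    q=prj([.4842+.0125*np.cos(k),.1168+.0125*np.sin(k),.078]); q=((q-[220,165]+.5)*8)
    cv2.circle(o,(int(q[0])+400,int(q[1])),1,(0,0,255),-1)
    q=prj(p+[.011*np.cos(k),.011*np.sin(k),-.0278]); q=((q-[220,165]+.5)*8); cv2.circle(o,(int(q[0]),int(q[1])),1,(0,0,255),-1)
cv2.imwrite("pics/c3.png",o)
# edges of fuse
I=c["image"].astype(int).sum(2)
for v in range(176,198,3): print(v,I[v,234:258])
E
python3 go.py .4842 .1168 .110 108
```

```text
fuse axis px [244.12564391 194.95371163]
fuse axis px [243.54563789 186.30443924]
pocket top px [244.29849333 196.50967301]
176 [ 42  49  69  44  53  74  55 261 302 302 301 314 312 220  95  59  54  61
  31 103 381 592 636 635]
179 [ 88  43  59  57  63  81  61 227 268 274 253 240 218 181 108  46  60  64
 288 568 632 638 637 635]
182 [ 81  77  30  65  31  57  75 136 209 230 225 227 226 185 119  83  82  39
 298 570 568 541 541 419]
185 [103  45  48  55  56  33  49 141 245 280 277 270 264 231 128  54 129 202
 226 369 380 371 370 368]
188 [ 32  85  30  74  38  53  68  87 250 279 288 283 280 257 143  51 217 325
 458 505 516 612 564 445]
191 [261 199 142 110  56  76 226 274 280 284 291 292 279 254 183  88  33  80
 193 489 619 643 654 652]
194 [ 71  60  73  63  76  61 179 217 226 242 237 238 247 234 165  78  64  45
  80  48  87 264 474 601]
197 [ 34  58  60  55  61  80  66  71 115 154 172 127 107  83  34  72  79  61
 104  95  69  57  73  90]
tr [-0.0008 -0.0002  0.0003] rot [0.0006 0.0002 0.0013] pos [0.4842 0.1176 0.1103] t 5.625 psi 108.08 q [  0.8  30.8 106.1   0.   43.1 -17.3] w 0.021605554957964734 F [-1.41  0.11 -0.43]
```

View pics/c3.png

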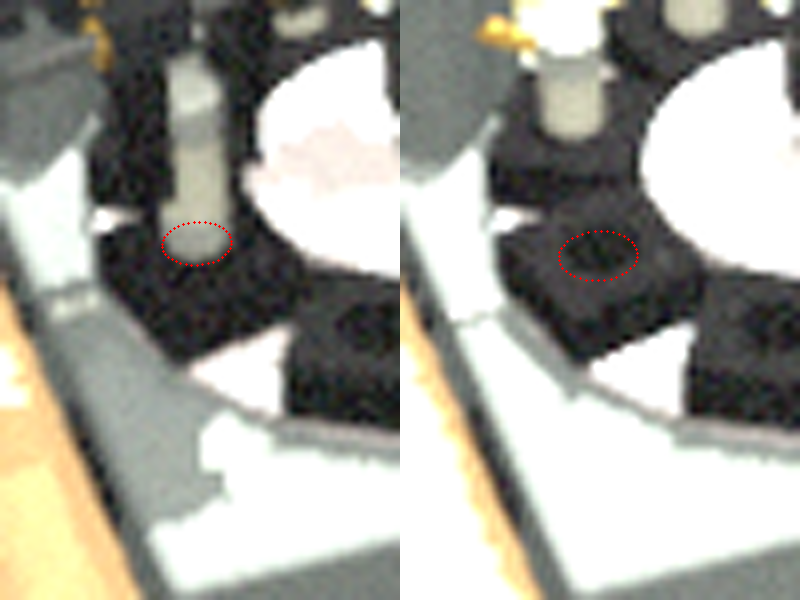

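Left crop: the fuse foot fits its predicted ellipse at crop (196,243). Right crop: the bore, dark at crop (597,250), matches the predicted pocket. So the fuse is aligned to about 1 mm, and I'll lower it slowly while watching the force.

Request:
send_rows --increments '[{"translation": [-0.0005, 0, 0.002], "angular": [0, 0, 0], "fingers": 0.2}, {"translation": [-0.0005, 0, 0.0035], "angular": [0, 0, 0], "fingers": 0.2}, {"translation": [-0.0005, 0, 0.0045], "angular": [0, 0, 0], "fingers": 0.2}, {"translation": [-0.0005, 0, 0.005], "angular": [0, 0, 0], "fingers": 0.2}, {"translation": [-0.0005, 0, 0.0055], "angular": [0, 0, 0], "fingers": 0.2}, {"translation": [-0.0005, 0, 0.006], "angular": [0, 0, 0], "fingers": 0.2}, {"translation": [-0.0005, 0, 0.006], "angular": [0, 0, 0], "fingers": 0.2}]'

```text
t: 6.5
position: [0.4843, 0.1171, 0.1042]
tool_rot: [[-0.31, 0.951, 0.001], [0.951, 0.31, 0.0], [-0.0, 0.001, -1.0]]
ft_force: [0.4, 0.2, -0.3]
grip_width: 0.0215
finger_force: 20.0
```

Request:
send_rows --increments '[{"translation": [0, 0, 0.0005], "angular": [0, 0, 0], "fingers": 0.2}, {"translation": [0, 0, 0.001], "angular": [0, 0, 0], "fingers": 0.2}, {"translation": [0, 0, 0.0015], "angular": [0, 0, 0], "fingers": 0.2}, {"translation": [0, 0, 0.002], "angular": [0, 0, 0], "fingers": 0.2}, {"translation": [0, 0, 0.0025], "angular": [0, 0, 0], "fingers": 0.2}, {"translation": [0, 0, 0.003], "angular": [0, 0, 0], "fingers": 0.2}]'

```text
t: 7.25
position: [0.4845, 0.1171, 0.1013]
tool_rot: [[-0.31, 0.951, 0.001], [0.951, 0.31, 0.0], [-0.0, 0.001, -1.0]]
ft_force: [0.9, 1.2, 1.3]
grip_width: 0.0217
finger_force: 20.0
```

Request:
send_rows --increments '[{"translation": [0, 0, 0.0006], "angular": [0, 0, 0], "fingers": 0.2}, {"translation": [0, 0, 0.0012], "angular": [0, 0, 0], "fingers": 0.2}, {"translation": [0, 0, 0.0018], "angular": [0, 0, 0], "fingers": 0.2}, {"translation": [0, 0, 0.0024], "angular": [0, 0, 0], "fingers": 0.2}, {"translation": [0, 0, 0.003], "angular": [0, 0, 0], "fingers": 0.2}]'

```text
t: 7.88
position: [0.4846, 0.1171, 0.0983]
tool_rot: [[-0.31, 0.951, 0.001], [0.951, 0.31, 0.0], [-0.0, 0.001, -1.0]]
ft_force: [3.5, 1.6, 2.3]
grip_width: 0.0218
finger_force: 20.0
```

Request:
send_rows --increments '[{"translation": [0, 0, 0.0008], "angular": [0, 0, 0], "fingers": 0.2}, {"translation": [0, 0, 0.0016], "angular": [0, 0, 0], "fingers": 0.2}, {"translation": [0, 0, 0.0024], "angular": [0, 0, 0], "fingers": 0.2}, {"translation": [0, 0, 0.0032], "angular": [0, 0, 0], "fingers": 0.2}, {"translation": [0, 0, 0.004], "angular": [0, 0, 0], "fingers": 0.2}, {"translation": [0, 0, 0.0048], "angular": [0, 0, 0], "fingers": 0.2}]'

```text
t: 8.62
position: [0.4845, 0.1171, 0.0934]
tool_rot: [[-0.31, 0.951, 0.001], [0.951, 0.31, 0.0], [-0.0, 0.001, -1.0]]
ft_force: [2.9, 1.2, 2.4]
grip_width: 0.0216
finger_force: 20.0
```

Request:
send_rows --increments '[{"translation": [0, 0, 0.0008], "angular": [0, 0, 0], "fingers": 0.2}, {"translation": [0, 0, 0.0016], "angular": [0, 0, 0], "fingers": 0.2}, {"translation": [0, 0, 0.0024], "angular": [0, 0, 0], "fingers": 0.2}, {"translation": [0, 0, 0.0032], "angular": [0, 0, 0], "fingers": 0.2}, {"translation": [0, 0, 0.004], "angular": [0, 0, 0], "fingers": 0.2}, {"translation": [0, 0, 0.0048], "angular": [0, 0, 0], "fingers": 0.2}, {"translation": [0, 0, 0.0056], "angular": [0, 0, 0], "fingers": 0.2}, {"translation": [0, 0, 0.0064], "angular": [0, 0, 0], "fingers": 0.2}, {"translation": [0, 0, 0.0072], "angular": [0, 0, 0], "fingers": 0.2}]'

```text
t: 9.75
position: [0.4844, 0.1172, 0.0862]
tool_rot: [[-0.31, 0.951, 0.001], [0.951, 0.31, 0.0], [-0.0, 0.001, -1.0]]
ft_force: [4.5, 2.3, 2.5]
grip_width: 0.0217
finger_force: 20.0
```

Request:
send_rows --increments '[{"translation": [0, 0, 0.0005], "angular": [0, 0, 0], "fingers": 0.2}, {"translation": [0, 0, 0.001], "angular": [0, 0, 0], "fingers": 0.2}, {"translation": [0, 0, 0.0015], "angular": [0, 0, 0], "fingers": 0.2}, {"translation": [0, 0, 0.002], "angular": [0, 0, 0], "fingers": 0.2}]'

```text
t: 10.25
position: [0.4844, 0.1171, 0.0842]
tool_rot: [[-0.31, 0.951, 0.001], [0.951, 0.31, 0.0], [-0.0, 0.001, -1.0]]
ft_force: [4.3, 3.2, 2.2]
grip_width: 0.0211
finger_force: 20.0
```

Request:
send_rows --increments '[{"translation": [0, 0, 0.0003], "angular": [0, 0, 0], "fingers": 0.2}, {"translation": [0, 0, 0.0006], "angular": [0, 0, 0], "fingers": 0.2}, {"translation": [0, 0, 0.0006], "angular": [0, 0, 0], "fingers": 0.2}]'

```text
t: 10.62
position: [0.4844, 0.1171, 0.0838]
tool_rot: [[-0.31, 0.951, 0.001], [0.951, 0.31, 0.0], [-0.0, 0.001, -1.0]]
ft_force: [5.4, 2.2, 4.2]
grip_width: 0.0217
finger_force: 20.0
```

Request:
send_rows --increments '[{"translation": [0, 0, 0.0003], "angular": [0, 0, 0], "fingers": 0.2}, {"translation": [0, 0, 0.0005], "angular": [0, 0, 0], "fingers": 0.2}, {"translation": [0, 0, 0.0005], "angular": [0, 0, 0], "fingers": 0.2}]'

```text
t: 11.0
position: [0.4845, 0.1171, 0.0837]
tool_rot: [[-0.31, 0.951, 0.001], [0.951, 0.31, -0.0], [-0.0, 0.001, -1.0]]
ft_force: [3.2, 1.7, 8.0]
grip_width: 0.0215
finger_force: 20.0
```

Force rises while the height stays at 0.0837, where 0.0838 was predicted for the floor, so the fuse is home. Letting go.

Request:
send_rows --increments '[{"translation": [0, 0, 0], "angular": [0, 0, 0], "fingers": 0.2}, {"translation": [0, 0, 0], "angular": [0, 0, 0], "fingers": 0.5}, {"translation": [0, 0, 0], "angular": [0, 0, 0], "fingers": 0.5}, {"translation": [0, 0, 0], "angular": [0, 0, 0], "fingers": 0.5}, {"translation": [0, 0, 0], "angular": [0, 0, 0], "fingers": 0.5}, {"translation": [0, 0, 0], "angular": [0, 0, 0], "fingers": 0.5}, {"translation": [0, 0, -0.015], "angular": [0, 0, 0], "fingers": 0.5}, {"translation": [0, 0, -0.035], "angular": [0, 0, 0], "fingers": 0.5}, {"translation": [0, 0, -0.06], "angular": [0, 0, 0], "fingers": 0.5}, {"translation": [0, 0, -0.085], "angular": [0, 0, 0], "fingers": 0.6}, {"translation": [0, 0, -0.085], "angular": [0, 0, 0], "fingers": 0.7}, {"translation": [0, 0, -0.085], "angular": [0, 0, 0], "fingers": 0.7}]'

```text
t: 12.5
position: [0.4837, 0.1171, 0.1681]
tool_rot: [[-0.31, 0.951, -0.0], [0.951, 0.31, 0.0], [0.0, -0.0, -1.0]]
ft_force: [-0.7, -0.1, 0.0]
grip_width: 0.0591
finger_force: 0.0
```

```bash
python3 - <<'E'
from h import *
c=cam("side"); I=c["image"][140:230,205:325,::-1]
cv2.imwrite("pics/c4.png",cv2.resize(np.clip(I*1.5,0,255).astype(np.uint8),(720,540),interpolation=cv2.INTER_CUBIC))
P=cloud(c);d=np.hypot(P[...,0]-.4845,P[...,1]-.1171);m=(d<.012)&(P[...,2]>.1);print(np.percentile(P[m][:,2],[50,90,97]))
d=np.hypot(P[...,0]-.4845,P[...,1]-.1171)
E
python3 go.py .5696 .1448 .165 108
```

```text
[0.11302726 0.11623159 0.51201037]
tr [-0.0004  0.0905  0.0025] rot [-0.0011 -0.0004  0.0012] pos [0.4834 0.1171 0.1676] t 12.55 psi 108.07 q [  0.7  25.2 103.4   0.   51.5 -17.4] w 0.06016049655953698 F [-0.44 -0.18  0.05]
```

View pics/c4.png

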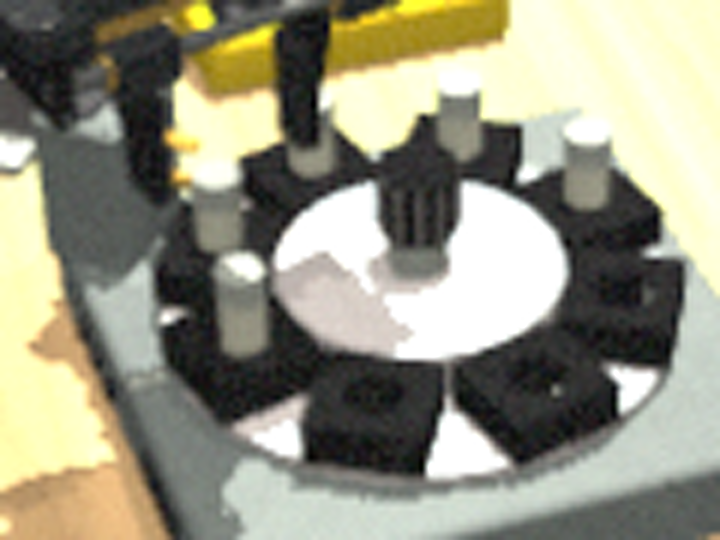

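The fuse stands home at crop (243,300), its top level with the clipped ones (z ≈ 0.114). Now the knob.

Request:
send_rows --increments '[{"translation": [0, 0.02, 0], "angular": [0, 0, 0], "fingers": 0.7}, {"translation": [0, 0.045, 0], "angular": [0, 0, 0], "fingers": 0.7}, {"translation": [-0.0004, 0.07, 0], "angular": [0, 0, 0], "fingers": 0.7}, {"translation": [-0.0004, 0.0905, 0], "angular": [0, 0, 0], "fingers": 0.7}, {"translation": [-0.0004, 0.0905, 0], "angular": [0, 0, 0], "fingers": 0.7}, {"translation": [-0.0004, 0.0905, 0.02], "angular": [0, 0, 0], "fingers": 0.7}, {"translation": [-0.0004, 0.0905, 0.045], "angular": [0, 0, 0], "fingers": 0.7}, {"translation": [-0.0004, 0.0905, 0.068], "angular": [0, 0, 0], "fingers": 0.7}, {"translation": [-0.0004, 0.0905, 0.068], "angular": [0, 0, 0], "fingers": 0.7}]'

```text
t: 13.68
position: [0.5671, 0.1443, 0.0978]
tool_rot: [[-0.31, 0.951, -0.007], [0.951, 0.31, -0.001], [0.002, -0.007, -1.0]]
ft_force: [0.3, 0.4, 0.8]
grip_width: 0.0608
finger_force: 0.0
```

```bash
python3 go.py .5696 .1448 .099 108
```

```text
tr [-0.0004  0.0025 -0.0012] rot [-0.0067 -0.0016  0.0011] pos [0.5671 0.1443 0.0978] t 13.675 psi 108.06 q [  3.3  36.9  93.6  -0.   49.9 -14.7] w 0.06083361038596139 F [0.34 0.36 0.79]
```

Settle first, then close on the knob gently.

Request:
send_rows --increments '[{"translation": [0, 0, 0], "angular": [0, 0, 0], "fingers": 0.7}, {"translation": [0, 0, 0], "angular": [0, 0, 0], "fingers": 0.7}]'

```text
t: 13.92
position: [0.5708, 0.1448, 0.1012]
tool_rot: [[-0.31, 0.951, 0.002], [0.951, 0.31, 0.0], [-0.001, 0.002, -1.0]]
ft_force: [1.1, -0.4, 0.2]
grip_width: 0.0609
finger_force: 0.0
```

```bash
python3 go.py .5696 .1448 .099 108
```

```text
tr [ 0.0004 -0.0012  0.0021] rot [0.0021 0.0005 0.0013] pos [0.5708 0.1448 0.1012] t 13.925 psi 108.07 q [  3.4  36.7  93.4   0.   49.9 -14.7] w 0.06092140090137376 F [ 1.07 -0.37  0.24]
```

Request:
send_rows --increments '[{"translation": [0.0004, -0.001, 0.001], "angular": [0, 0, 0], "fingers": 0.3}, {"translation": [0.0004, -0.001, 0.001], "angular": [0, 0, 0], "fingers": 0.3}, {"translation": [0.0004, -0.001, 0.001], "angular": [0, 0, 0], "fingers": 0.3}, {"translation": [0.0004, -0.001, 0.001], "angular": [0, 0, 0], "fingers": 0.3}, {"translation": [0.0004, -0.001, 0.001], "angular": [0, 0, 0], "fingers": 0.3}]' --newtons 15

```text
t: 14.55
position: [0.5715, 0.1455, 0.0994]
tool_rot: [[-0.31, 0.951, 0.005], [0.951, 0.31, 0.001], [-0.0, 0.005, -1.0]]
ft_force: [5.0, 3.0, -2.2]
grip_width: 0.0356
finger_force: 15.0
```

```bash
python3 go.py .5696 .1448 .099 108
```

```text
tr [-0.0001 -0.002   0.0004] rot [0.0053 0.0004 0.0009] pos [0.5715 0.1455 0.0994] t 14.55 psi 108.05 q [  3.4  36.8  93.4   0.1  49.5 -14.7] w 0.0356322065156554 F [ 4.95  3.02 -2.24]
```

Request:
send_rows --increments '[{"translation": [0, 0.0015, 0], "angular": [0, 0, 0], "fingers": 0.3}, {"translation": [0, 0.0015, 0], "angular": [0, 0, 0], "fingers": 0.3}, {"translation": [0, 0.0015, 0], "angular": [0, 0, 0.05], "fingers": 0.3}, {"translation": [0, 0.0015, 0], "angular": [0, 0, 0.1], "fingers": 0.3}, {"translation": [0, 0.0015, 0], "angular": [0, 0, 0.15], "fingers": 0.3}, {"translation": [0, 0.0015, 0], "angular": [0, 0, 0.2], "fingers": 0.3}, {"translation": [0, 0.0015, 0], "angular": [0, 0, 0.25], "fingers": 0.3}, {"translation": [0, 0.0015, 0], "angular": [0, 0, 0.3], "fingers": 0.3}, {"translation": [0, 0.0015, 0], "angular": [0, 0, 0.3], "fingers": 0.3}]' --newtons 30

```text
t: 15.68
position: [0.5711, 0.1454, 0.0994]
tool_rot: [[-0.016, 1.0, 0.002], [1.0, 0.016, 0.0], [0.0, 0.002, -1.0]]
ft_force: [2.3, 1.3, 1.6]
grip_width: 0.0355
finger_force: 30.0
```

```bash
python3 go.py .5696 .1448 .099 108; python3 -c "
from h import *
print(telemetry.sense()['torque'])"
```

```text
tr [-0.0006 -0.0015  0.0004] rot [ 1.600e-03  1.000e-04 -2.985e-01] pos [0.5711 0.1454 0.0994] t 15.675 psi 90.9 q [ 3.4 36.8 93.3  0.  49.7  2.5] w 0.035458738397776114 F [2.34 1.34 1.57]
[ 0.17201475 -0.62023188 -0.04543917]
```

Turned 17°, low torque. Carry on.

Request:
send_rows --increments '[{"translation": [0, 0, 0], "angular": [0, 0, 0.06], "fingers": 0.3}, {"translation": [0, 0, 0], "angular": [0, 0, 0.12], "fingers": 0.3}, {"translation": [0, 0, 0], "angular": [0, 0, 0.18], "fingers": 0.3}, {"translation": [0, 0, 0], "angular": [0, 0, 0.24], "fingers": 0.3}, {"translation": [0, 0, 0], "angular": [0, 0, 0.3], "fingers": 0.3}, {"translation": [0, 0, 0], "angular": [0, 0, 0.36], "fingers": 0.3}, {"translation": [0, 0, 0], "angular": [0, 0, 0.42], "fingers": 0.3}, {"translation": [0, 0, 0], "angular": [0, 0, 0.48], "fingers": 0.3}, {"translation": [0, 0, 0], "angular": [0, 0, 0.54], "fingers": 0.3}, {"translation": [0, 0, 0], "angular": [0, 0, 0.6], "fingers": 0.3}, {"translation": [0, 0, 0], "angular": [0, 0, 0.6], "fingers": 0.3}, {"translation": [0, 0, 0], "angular": [0, 0, 0.6], "fingers": 0.3}]'

```text
t: 17.18
position: [0.5705, 0.1456, 0.0994]
tool_rot: [[0.551, 0.834, 0.0], [0.834, -0.551, 0.001], [0.001, -0.0, -1.0]]
ft_force: [0.3, 1.9, 4.4]
grip_width: 0.0351
finger_force: 30.0
```

```bash
python3 - <<'E'
from h import *
print(telemetry.sense()["torque"])
c=cam("side"); I=c["image"][140:230,205:325,::-1]
cv2.imwrite("pics/c5.png",cv2.resize(np.clip(I*1.5,0,255).astype(np.uint8),(720,540),interpolation=cv2.INTER_CUBIC))
E
python3 go.py .5711 .1454 .165 55
```

```text
[ 0.32469244 -0.33778514 -0.01042505]
tr [ 0.0002  0.0006 -0.0656] rot [-0.0002 -0.0005  0.0269] pos [0.5705 0.1456 0.0994] t 17.225 psi 56.54 q [ 3.4 36.8 93.4  0.  49.8 36.9] w 0.03557576514504709 F [-0.22  3.48  3.8 ]
```

View pics/c5.png

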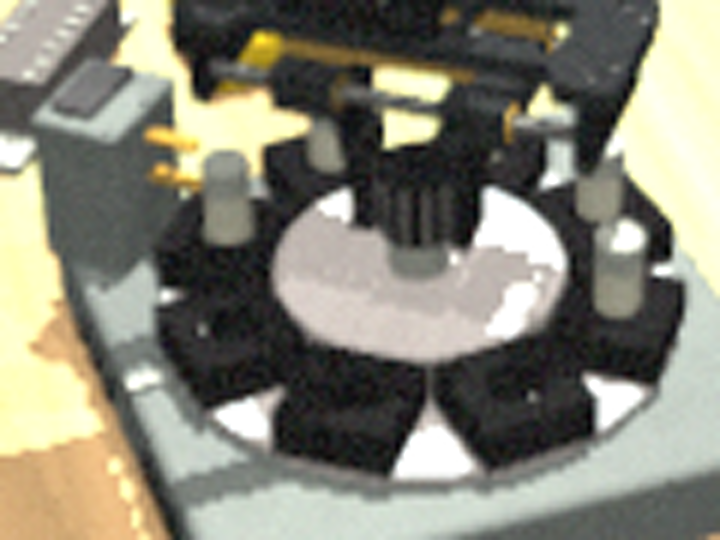

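The fuse is now by the test head, at crop (228,200). The knob turned 51.5°, which puts it in the next notch's play, with no torque left. Let go and lift.

Request:
send_rows --increments '[{"translation": [0, 0, 0], "angular": [0, 0, 0], "fingers": 0.65}, {"translation": [0, 0, 0], "angular": [0, 0, 0], "fingers": 0.65}, {"translation": [0, 0, 0], "angular": [0, 0, 0], "fingers": 0.65}, {"translation": [0, 0, 0], "angular": [0, 0, 0], "fingers": 0.65}, {"translation": [0, 0, -0.02], "angular": [0, 0, 0], "fingers": 0.65}, {"translation": [0, 0, -0.05], "angular": [0, 0, 0], "fingers": 0.65}, {"translation": [0, 0, -0.09], "angular": [0, 0, 0], "fingers": 0.65}, {"translation": [0, 0, -0.14], "angular": [0, 0, 0], "fingers": 0.65}, {"translation": [0, 0, -0.18], "angular": [0, 0, 0], "fingers": 0.65}, {"translation": [0, 0, -0.18], "angular": [0, 0, 0], "fingers": 0.65}, {"translation": [0, 0, -0.18], "angular": [0, 0, 0], "fingers": 0.65}]'

```text
t: 18.6
position: [0.5698, 0.1452, 0.2784]
tool_rot: [[0.552, 0.834, -0.001], [0.834, -0.552, -0.0], [-0.001, -0.001, -1.0]]
ft_force: [0.2, 0.4, -1.1]
grip_width: 0.0566
finger_force: 0.0
```

```bash
python3 - <<'E'
from h import *
c=cam("side"); I=c["image"][140:230,205:325,::-1]
cv2.imwrite("pics/c6.png",cv2.resize(np.clip(I*1.5,0,255).astype(np.uint8),(720,540),interpolation=cv2.INTER_CUBIC))
P=cloud(c); Q=P[150:185,232:255].reshape(-1,3); Q=Q[(Q[:,2]>.1085)&(Q[:,2]<.12)]; f=np.median(Q,0)
a=np.radians(5.46+180-45); t=np.array([.570,.1446])+.09*np.array([np.cos(a),np.sin(a)])
print("fuse",f,len(Q),"test",t,"dist",np.hypot(*(f[:2]-t)))
E
```

```text
fuse [0.49134085 0.19689093 0.11328464] 69 test [0.50059377 0.20189551] dist 0.010519616218640686
```

View pics/c6.png

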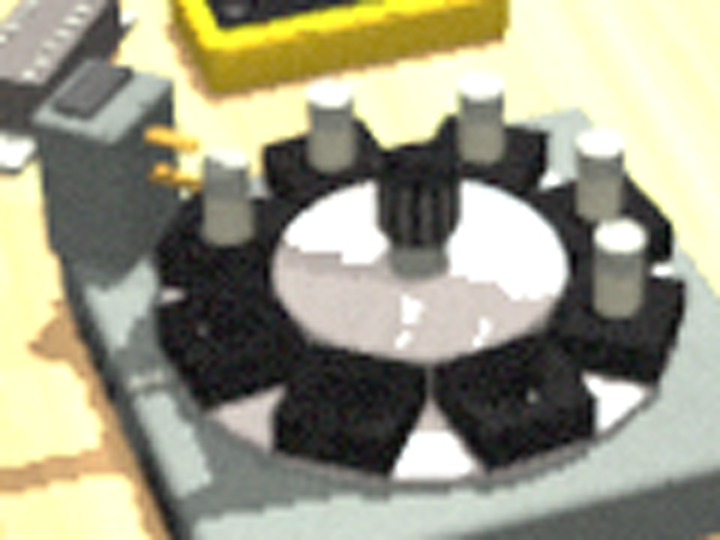

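The fuse, at crop (228,195), stands upright and home by the test head, about 10 mm from the test place and within its play. The arm is clear, so I'm handing the job in.

```bash
python3 -c "
from plant import robot
print(robot.close_job())"
```

```text
the job is handed in; nothing more can be done
None
```

The big fuse is seated fully home and let go, the carousel is turned one click clockwise by the knob so the fuse stands in the notch by the test head (about 10 mm from the test place), and the job is handed in; the hand-in returned no verdict.

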